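# Draw the tool arm off the milling unit's column

### The arm

A 7-joint arm with a two-finger parallel gripper is mounted at the origin on the work surface. World frame = base frame: x ahead of the robot, y to its left, z up, the work surface at z = 0. Lengths are in m, angles in rad, forces in N, time in s.
With the tool pointing down it reaches from about 0.4 to 0.925 m from the base axis. Payload 4.1 kg.
Tool frame: the origin (TCP) lies midway between the tips of the shut fingers; the grasp point (between the pads) lies manip.pinch_z behind it (manip.pinch_z is the distance from the TCP to the grasp point, in m); x points along the fingers, y is the direction in which the jaws open and shut, and the axes are right-handed (so a half turn about x gives the same grasp; the last joint's range is limited). The gripper opens to 85 mm and grips with 20 to 120 N. Pads are 22 mm wide; open, the fingers measure 114 mm over their backs; the gripper's body (76 mm by 85 mm) begins 54 mm behind the grasp point. The pads swing forward as they close: fully open they stand 13 mm farther back than shut.
Start: joints at [-1.404, 0.398, 0.045, 1.537, -0.019, 1.207, -0.051], TCP at [0.171, 0.627, 0.231] pointing down, gripper open.
Joint ranges: [-2.82, 2.82], [-0.49, 2.23], [-1.37, 1.46], [0, 2.46], [-1.36, 4.5], [0.23, 2], [-2.94, 2.94]. Speed limits (rad/s): [2.57, 2.57, 3.14, 3.14, 3.14, 3.14, 3.14].

### API

Orientations are given as a unit quaternion [w, x, y, z].
In Python, from cell import manip, snapshot, camera_params gives the robot as it stands. The module is installed in compiled form; this text tells all that it offers.
- The arm moves only by the shell command python3 -m inch 'ROWS' [FORCE]. ROWS is JSON, a list of rows, each an object with "grip": the opening, from 0 (shut) to 1 (fully open); "offset": the shift along the world's x, y, z in m, a list of three; "rot": the turn, a rotation vector about the world's x, y, z in degrees, a list of three. In form: [{"grip": grip, "offset": [dx, dy, dz], "rot": [ax, ay, az]}, ...]. A call has 1 to 20 rows; each row is the pose to reach, as a shift and turn from the pose commanded when the call began; what a row does not reach only later rows make up. A row lasts 1/10 s, in which the tool goes at most 50 mm and 8.59 degrees, less where a joint would pass 70% of its speed; a pose out of reach is approached as far as the arm can. A call with a gripper value outside its range is refused whole. The fingers move at their own pace and stop on an object; FORCE is the grip in N (left out, the last holds). Time passes only in rows, so rows that repeat a pose let the fingers close. It gives the time, the measured TCP pose, the force and the opening at its end, in the units of the state.
- manip.read_state(): the state, without advancing time (a new reading comes with each control period).
- snapshot(name): name is "scene" or "side" or "wrist"; returns (picture, depth): 420x560x3 uint8, blue, green, red; 420x560 float32, m along the optical axis (not along the pixel's ray), 0 where there is no reading.
- camera_params(name): a dict with "vfov" (degrees; the focal length in pixels is half the picture's height over the tangent of half this angle, whatever the lens; pixels are square), "cx", "cy" (the principal point, pixels), "cam_to_world" (4x4, takes a point from camera to world coordinates). Camera axes: x right, y down, z forward; pixel columns grow to the right and rows downward; lengths in m; the calibration is good to about 2 mm. A picture is of the moment at which its call begins: read the wrist's pose just before it. camera_params takes no time and is no camera call; for the wrist camera it gives the pose at the moment of the call.
- manip.hand_in(): hands the job in, once; it reports no verdict.
The state is a dict: "time_s": time; "joint_pos": joint angles; "joint_velocities": joint speeds; "tau": joint torques, N m; "eef_pos": TCP position; "tcp_rot": TCP orientation; "ft_force": force on the tool from outside, world axes, zero at the start; "wrist_torque": the same for the moment, N m; "width": opening from 0.0 (shut) to 1.0 (fully open).
Only numpy, scipy, OpenCV 4.12 (cv2) and the standard library are available. Lean on these libraries where they do the work, as an engineer would, in place of code of your own. Each camera call takes 0.05 s, during which the arm holds its last target. There are 200 camera calls.

### The job

Take the white tool arm off the steel column of the dental milling unit and set it down gently, standing flat on its underside inside the blue tray. A brass catch pin near the column's open top stops the arm until the split in its collar is lined up under the pin: raise the arm, swing it anticlockwise (seen from above) and feel with light upward pressure for the place where the split lets the pin through, then slide the arm straight up and off, never forcing it against the pin or the column. Leave the stone cast, the bottle and the brush where they are.

Things in the scene. Friction and masses are not known exactly. Their poses are not given: they have to be found in the camera images.
- unit: Fixed milling unit: board 270 x 270 x 20 mm, round white base 220 mm across, top at 95 mm, model table (90 mm across, top at 117 mm) at x = -45 mm, upright oiled steel column 16 mm across on the axis x = +55, y = 0 mm. Origin: centre of the board's underside; z up. Over 45 N contact between arm and unit harms it; off-centre pulls wedge the collar, so 10 to 15 N at the bar can do it.
- stop_ring (a point): On the column's axis, in the upper face of the dark stop ring (46 mm across) that carries the arm at the start, 185 mm above the bench; z up. A small black knob on the ring, below that face, sticks out to the unit's +y, 44 mm from the axis.
- pin_level (a point): On the column's axis at the height of the brass catch pin, 243 mm above the bench. The pin, 5 mm thick, sticks out level to 20 mm from the axis. Its bearing is new each time and not measured: at the start it is 0.3 to 1.35 rad anticlockwise (from above) of the split in the arm's collar. The column does not turn. The arm can rise only 10 mm before its collar meets the pin.
- column_top (a point): Centre of the column's free upper end, on its axis, 262 mm above the bench; z up.
- toolarm: White tool arm, loose, 0.3 to 0.45 kg, on the column, resting on the stop ring, clamp slack. Origin: on the bore's axis, in the plane of the underside; z up, the bar runs to -x. Collar 44 mm across, 45 mm tall, bore 18 mm (1 mm play all round). Centre of mass 16 mm from the bore's axis towards the holder. Stands level on its underside on a flat floor.
- split (a point): The split right through the collar's wall, 7 mm wide, over its full height; this point is at x = +15, y = 0, z = 45 mm in the arm's frame, same axes. It passes the pin when its bearing is within about 0.08 rad of the pin's. Outside it, clamp lugs reach x = +42 mm, their screw at x = +35 mm; a black knob 20 mm across stands out there to y = +32 mm.
- bar_grip (a point): Middle of the arm's bar, the place to grip it across its 24 mm width (y): x = -56, y = 0, z = 35 mm in the arm's frame, same axes. The bar is 20 mm tall (z = 25 to 45 mm) and free between x = -25 and -88 mm.
- holder_foot (a point): Centre of the underside of the round spindle holder (36 mm across, 45 mm tall) at the bar's end: x = -106, y = 0, z = 0 mm in the arm's frame, same axes.
- tray: Blue open plastic tray, loose, 0.7 kg, outside 250 x 150 x 26 mm (long side along its x), walls and floor 4 mm thick. Origin: centre of its underside on the bench; the inner floor is 4 mm above, 242 x 142 mm.
- cast: Dental stone cast 56 x 60 x 28 mm, loose on the unit's model table below the arm. Origin: centre of its underside. Leave alone.
- bottle: Small amber bottle with a red cap, 42 mm across, 105 mm tall, standing on the bench. Origin: centre of its underside. Leave alone.
- brush: Small brush, 150 mm long (along its x), 42 mm wide, 20 mm tall, lying on the bench. Origin: below its middle, on the bench. Leave alone.

How it is judged:
By the outcome, as a careful person would: the job done as asked, in the order asked, and still so for the second after the job is handed in, with the robot touching nothing.
It also fails if it takes over 72 s, if anything falls off the work surface, if the arm or the gripper's body presses on something with over 40 N, if the wrist force passes 120 N, or if a joint passes its speed limit or range.

## Working session

There is one attempt and no reset: what is moved stays moved. The work goes in short steps, Python scripts to look and compute and a shell command to move; the robot and the scene stay as the last step left them, time stands still between calls to the robot, and variables do not carry over. Pictures are saved under pics/ and viewed, about 8 in all and at most 12, crops included, and the job is handed in when it is done.

```bash
mkdir -p pics; ls; cat > h.py <<'E'
import numpy as np, cv2
from cell import manip, snapshot, camera_params
def K(n):
    p=camera_params(n); f=210/np.tan(np.radians(p["vfov"]/2)); return f,p["cx"],p["cy"],np.array(p["cam_to_world"])
def cloud(n,d):
    f,cx,cy,T=K(n); v,u=np.mgrid[0:420,0:560]
    P=np.stack([(u-cx)/f*d,(v-cy)/f*d,d],-1); return P@T[:3,:3].T+T[:3,3]
def ray(n,u,v,z):
    f,cx,cy,T=K(n); r=T[:3,:3]@np.array([(u-cx)/f,(v-cy)/f,1]); o=T[:3,3]; return o+r*(z-o[2])/r[2]
def proj(n,P):
    f,cx,cy,T=K(n); q=(np.atleast_2d(P)-T[:3,3])@T[:3,:3]; return q[:,:2]/q[:,2:]*f+[cx,cy]
E
python3 - <<'E'
from h import *
s=manip.read_state(); print({k:np.round(v,3) for k,v in s.items()}, manip.pinch_z)
ims=[]
for n in("scene","side","wrist"):
    im,d=snapshot(n); np.savez(f"{n}0.npz",im=im,d=d); f,cx,cy,T=K(n); print(n,f,cx,cy,np.round(T,3).tolist(),d[d>0].size)
    ims.append(im); cv2.imwrite(f"pics/{n}0.png",im)
E
```

```text
pics
{'time_s': np.float64(0.0), 'joint_pos': array([-1.404,  0.399,  0.045,  1.538, -0.019,  1.207, -0.051]), 'joint_velocities': array([ 0.001, -0.   ,  0.003, -0.   ,  0.   , -0.001,  0.   ]), 'tau': array([-1.0000e-03, -4.7512e+01,  1.3640e+00, -2.5422e+01,  1.2000e-02,
        9.0000e-03, -0.0000e+00]), 'eef_pos': array([0.171, 0.627, 0.23 ]), 'tcp_rot': array([ 0.701,  0.093,  0.701, -0.094]), 'ft_force': array([-0.33 ,  0.278, -0.571]), 'wrist_torque': array([-0.045, -0.012,  0.014]), 'width': np.float64(0.999)} 0.0187
scene 482.9753688447627 273.90036097403635 209.6286483641133 [[0.423, 0.673, -0.607, 1.187], [0.906, -0.306, 0.291, -0.324], [0.01, -0.673, -0.74, 0.97], [0.0, 0.0, 0.0, 1.0]] 234237
side 486.13991879595005 290.1498548432151 210.14846904828232 [[-0.954, -0.177, 0.24, 0.324], [-0.298, 0.579, -0.759, 0.654], [-0.004, -0.796, -0.606, 0.686], [0.0, 0.0, 0.0, 1.0]] 234319
wrist 371.0437573337183 280.9333844824249 212.41803364742097 [[0.262, 0.922, 0.286, 0.098], [0.965, -0.249, -0.081, 0.647], [-0.003, 0.297, -0.955, 0.372], [0.0, 0.0, 0.0, 1.0]] 234251
```

View pics/scene0.png

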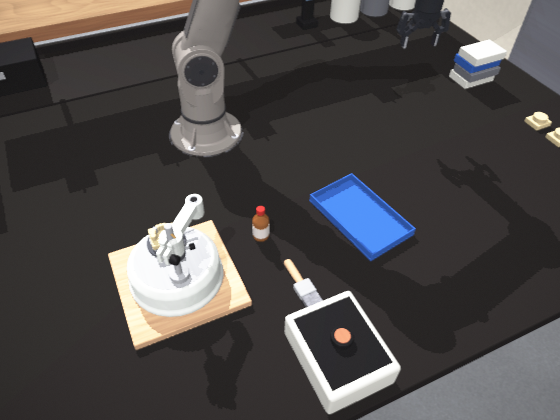

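View pics/side0.png

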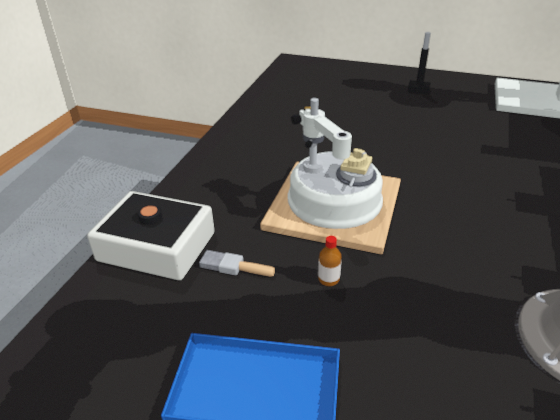

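Scene: unit at about (175,270) with the arm's bar running from the column (178,265) to the holder at (195,207), tray at (361,215), bottle (261,225), brush (305,285), plus a white box at (340,350). Side view: column top at (314,101), collar (313,125), holder (342,142).

```bash
python3 - <<'E'
from h import *
D={n:np.load(f"{n}0.npz") for n in("scene","side")}
for n in D:
    im=D[n]["im"];P=cloud(n,D[n]["d"]);hsv=cv2.cvtColor(im,cv2.COLOR_BGR2HSV);ok=D[n]["d"]>0
    f,cx,cy,T=K(n)
    # tray: rim
    m=(hsv[...,0]>100)&(hsv[...,0]<130)&(hsv[...,1]>150)&ok&(P[...,0]>.2)
    k,l,st,c=cv2.connectedComponentsWithStats(m.astype(np.uint8)); i=1+st[1:,4].argmax(); q=P[l==i]
    fl=q[q[:,2]<.012]; r=cv2.minAreaRect(q[q[:,2]>.018][:,:2].astype(np.float32)); print(n,"tray rim rect",r,"floor z",np.median(fl[:,2]),"n",len(q), cv2.minAreaRect(q[:,:2].astype(np.float32)))
    # unit board
    m=(hsv[...,0]>5)&(hsv[...,0]<25)&(hsv[...,1]>60)&ok&(abs(P[...,2]-.02)<.006)
    k,l,st,c=cv2.connectedComponentsWithStats(m.astype(np.uint8)); i=1+st[1:,4].argmax(); q=P[l==i]; print("board",np.median(q[:,2]),cv2.minAreaRect(q[:,:2].astype(np.float32)))
    # high things around the unit
    u0=q[:,:2].mean(0)
    near=ok&(np.hypot(P[...,0]-u0[0],P[...,1]-u0[1])<.2)
    for a,b in((.09,.1),(.2,.225),(.224,.236),(.25,.27)):
        w=near&(P[...,2]>a)&(P[...,2]<b); q=P[w]; print(a,b,len(q)); 
        if len(q)>3: print("  ",np.round(q.mean(0),4),[ [round(float(x),3) for x in y] for y in (q.min(0),q.max(0))], cv2.minAreaRect(q[:,:2].astype(np.float32)))
# zoomed crops
a=cv2.resize(D["scene"]["im"][185:295,110:260],None,fx=5,fy=5,interpolation=cv2.INTER_CUBIC)[:, :750]
b=cv2.resize(D["side"]["im"][85:185,290:390],None,fx=5,fy=5,interpolation=cv2.INTER_CUBIC)
cv2.imwrite("pics/c1.png",a);cv2.imwrite("pics/c2.png",b)
E
```

```text
scene tray rim rect ((0.5105123519897461, 0.2550202012062073), (0.2525085508823395, 0.15512321889400482), 9.685883522033691) floor z 0.004002675204734685 n 4641 ((0.505448579788208, 0.2643560767173767), (0.25967681407928467, 0.1755302995443344), 9.769488334655762)
board 0.01961459013750866 ((0.5050843954086304, -0.249173104763031), (0.2695605754852295, 0.27094635367393494), 89.73953247070312)
0.09 0.1 3001
   [ 0.5253 -0.2546  0.095 ] [[0.413, -0.344, 0.09], [0.601, -0.154, 0.1]] ((0.5106618404388428, -0.2497362196445465), (0.19059276580810547, 0.1795836091041565), 78.97477722167969)
0.2 0.225 563
   [ 0.5669 -0.2417  0.215 ] [[0.487, -0.286, 0.2], [0.612, -0.159, 0.225]] ((0.5375440120697021, -0.22515138983726501), (0.04516385495662689, 0.16085226833820343), 52.07655715942383)
0.224 0.236 770
   [ 0.5273 -0.217   0.2294] [[0.462, -0.28, 0.224], [0.595, -0.158, 0.236]] ((0.5277853012084961, -0.22207556664943695), (0.0455080047249794, 0.16546812653541565), 48.544593811035156)
0.25 0.27 69
   [ 0.561  -0.2495  0.2591] [[0.55, -0.257, 0.25], [0.568, -0.242, 0.266]] ((0.5593622922897339,
[... 583 characters left out ...]
0.514256477355957, -0.1710209846496582), (0.3129189610481262, 0.1926233023405075), 79.57476806640625)
0.2 0.225 577
   [ 0.53   -0.2059  0.2137] [[0.462, -0.28, 0.2], [0.608, -0.156, 0.225]] ((0.5319792628288269, -0.2146729975938797), (0.04243361949920654, 0.16836769878864288), 48.65998840332031)
0.224 0.236 575
   [ 0.5165 -0.2069  0.2297] [[0.462, -0.272, 0.224], [0.588, -0.156, 0.235]] ((0.5261520743370056, -0.2169640064239502), (0.04326823726296425, 0.16272324323654175), 43.962806701660156)
0.25 0.27 63
   [ 0.5548 -0.2454  0.2578] [[0.548, -0.257, 0.251], [0.564, -0.24, 0.264]] ((0.5555233359336853, -0.24873122572898865), (0.014649833552539349, 0.016849905252456665), 15.844375610351562)
```

View pics/c1.png

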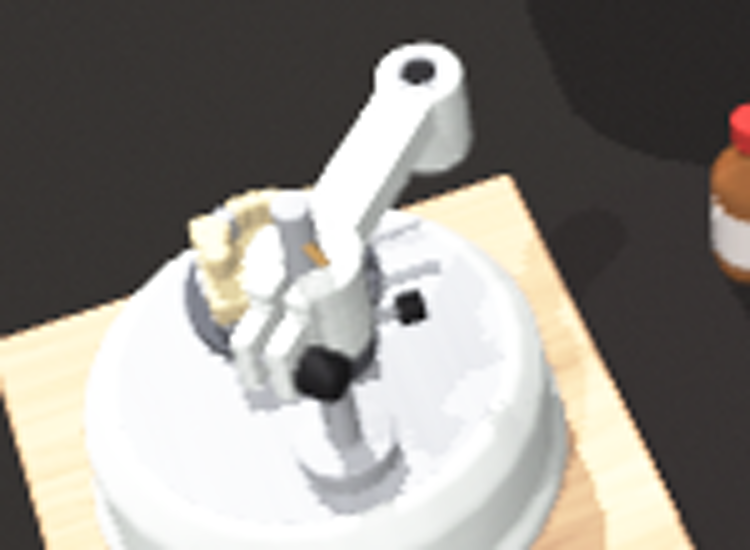

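View pics/c2.png

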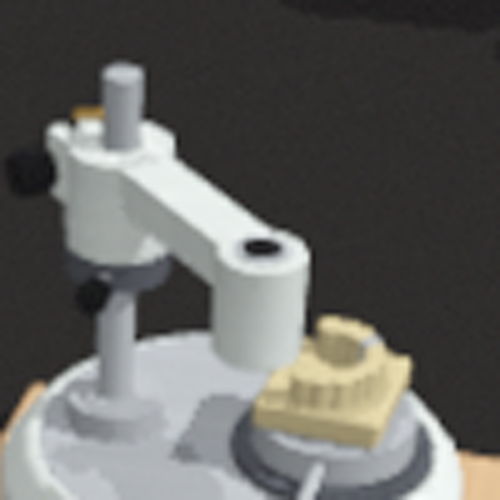

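```bash
python3 - <<'E'
from h import *
from scipy.spatial.transform import Rotation as R
D={n:np.load(f"{n}0.npz") for n in("scene","side")}
ax=np.array([.558,-.2487])
for n,(u0,v0,u1,v1) in (("scene",(150,215,190,250)),("side",(295,95,325,125))):
    im=D[n]["im"];P=cloud(n,D[n]["d"]);hsv=cv2.cvtColor(im,cv2.COLOR_BGR2HSV)
    m=np.zeros(im.shape[:2],bool);m[v0:v1,u0:u1]=1
    m&=(hsv[...,1]>110)&(hsv[...,0]>8)&(hsv[...,0]<22)
    vs,us=np.nonzero(m)
    for u,v in zip(us,vs):
        if P[v,u,2]>.2 or n=="side": r=ray(n,u,v,.243); print(n,u,v,im[v,u],np.round(P[v,u],4),np.round(r,4),"r,brg",np.round(np.hypot(*(r[:2]-ax)),4),round(np.degrees(np.arctan2(*(r[:2]-ax)[::-1])),1))
    # column top disc
    w=(np.hypot(P[...,0]-.558,P[...,1]+.249)<.02)&(P[...,2]>.2585); q=P[w]; print(n,"top",len(q),q.mean(0),q[:,:2].min(0),q[:,:2].max(0))
for n,px in (("scene",[(193.6,199)]),("side",[(342.4,134.4)])):
    for u,v in px: r=ray(n,u,v,.23); d=r[:2]-ax; print(n,"holder top",r,np.hypot(*d),np.degrees(np.arctan2(d[1],d[0])))
r=ray("scene",192.4,246.4,.178);print("ring knob",r[:2]-ax)
r=ray("side",290+92/5,85+295/5,.178);print("ring knob",r[:2]-ax)
q=manip.read_state()["tcp_rot"];print(R.from_quat(np.r_[q[1:],q[0]]).as_matrix())
E
```

```text
scene 171 234 [111 161 197] [ 0.5671 -0.247   0.2448] [ 0.5655 -0.2468  0.243 ] r,brg 0.0078 14.0
scene 172 234 [ 97 153 192] [ 0.5684 -0.2453  0.2454] [ 0.5663 -0.2451  0.243 ] r,brg 0.0091 23.6
scene 172 235 [100 163 205] [ 0.5711 -0.2461  0.2458] [ 0.5688 -0.2458  0.243 ] r,brg 0.0111 15.1
scene 173 235 [ 96 154 194] [ 0.5718 -0.2443  0.2456] [ 0.5696 -0.244   0.243 ] r,brg 0.0125 22.0
scene 173 236 [100 162 205] [ 0.574  -0.245   0.2454] [ 0.572  -0.2448  0.243 ] r,brg 0.0145 15.7
scene 174 236 [102 158 198] [ 0.5772 -0.2436  0.2483] [ 0.5728 -0.243   0.243 ] r,brg 0.0158 21.1
scene 174 237 [ 99 161 205] [ 0.5753 -0.2438  0.2432] [ 0.5752 -0.2438  0.243 ] r,brg 0.0179 16.1
scene top 44 [ 0.55945096 -0.24957088  0.26159394] [ 0.5502423  -0.25642698] [ 0.56753595 -0.24234599]
side 306 106 [51 78 97] [ 7.125e-01 -7.514e-01  2.000e-04] [ 0.575  -0.2539  0.243 ] r,brg 0.0177 -17.0
side 307 106 [51 78 95] [ 0.708  -0.7473  0.0026] [ 0.573  -0.2545  0.243 ] r,brg 0.016 -21.1
side 308 106 [51 78 95] [ 0.7068 -0.7554 -0.0009] [ 0.571  -0.2551  0.243 ] r,brg 0.0144 -26.3
side 309 106 [ 52 
[... 468 characters left out ...]
de 309 107 [ 65 123 151] [ 0.566  -0.2449  0.246 ] [ 0.5677 -0.2511  0.243 ] r,brg 0.01 -13.9
side 304 108 [47 69 84] [ 0.7129 -0.7295  0.003 ] [ 0.5763 -0.2435  0.243 ] r,brg 0.0191 15.8
side top 31 [ 0.55537152 -0.24673174  0.26153932] [ 0.54836631 -0.25710795] [ 0.56404598 -0.24059383]
scene holder top [ 0.48201218 -0.17428294  0.23      ] 0.10635811047751215 135.59835154687391
side holder top [ 0.47987993 -0.17896645  0.23      ] 0.10471634315278194 138.24643942135637
ring knob [0.0023306  0.03929672]
ring knob [-0.00116027  0.03647592]
[[-2.67500661e-04  2.62528721e-01  9.64924142e-01]
 [-1.46500303e-03  9.64923038e-01 -2.62528827e-01]
 [-9.99998891e-01 -1.48384343e-03  1.26487822e-04]]
```

```bash
python3 -m inch '[{"grip":1,"offset":[0.03,-0.04,0.03],"rot":[0,0,-3]},{"grip":1,"offset":[0.06,-0.08,0.06],"rot":[0,0,-6]},{"grip":1,"offset":[0.09,-0.12,0.09],"rot":[0,0,-9]},{"grip":1,"offset":[0.12,-0.155,0.11],"rot":[0,0,-12]},{"grip":1,"offset":[0.15,-0.195,0.12],"rot":[0,0,-15]},{"grip":1,"offset":[0.18,-0.235,0.12],"rot":[0,0,-18]},{"grip":1,"offset":[0.21,-0.275,0.12],"rot":[0,0,-21]},{"grip":1,"offset":[0.24,-0.315,0.12],"rot":[0,0,-24]},{"grip":1,"offset":[0.27,-0.355,0.12],"rot":[0,0,-28]},{"grip":1,"offset":[0.3,-0.395,0.12],"rot":[0,0,-28]},{"grip":1,"offset":[0.32,-0.435,0.12],"rot":[0,0,-28]},{"grip":1,"offset":[0.335,-0.48,0.12],"rot":[0,0,-28]},{"grip":1,"offset":[0.346,-0.525,0.12],"rot":[0,0,-28]},{"grip":1,"offset":[0.346,-0.57,0.12],"rot":[0,0,-28]},{"grip":1,"offset":[0.346,-0.615,0.12],"rot":[0,0,-28]},{"grip":1,"offset":[0.346,-0.66,0.12],"rot":[0,0,-28]},{"grip":1,"offset":[0.346,-0.705,0.12],"rot":[0,0,-28]},{"grip":1,"offset":[0.346,-0.75,0.12],"rot":[0,0,-28]},{"grip":1,"offset":[0.346,-0.79,0.12],"rot":[0,0,-28]},{"grip":1,"offset":[0.346,-0.82,0.12],"rot":[0,0,-28]}]'
python3 -m inch '[{"grip":1,"offset":[0,-0.0175,-0.03],"rot":[0,0,0]},{"grip":1,"offset":[0,-0.0175,-0.03],"rot":[0,0,0]},{"grip":1,"offset":[0,-0.0175,-0.03],"rot":[0,0,0]}]'
python3 - <<'E'
from h import *
s=manip.read_state(); print({k:np.round(v,4).tolist() for k,v in s.items() if k!="tau"})
f,cx,cy,T=K("wrist");im,d=snapshot("wrist");np.savez("wrist1.npz",im=im,d=d,T=T)
g=proj("wrist",[[.558,-.2487,.262],[.558,-.2487,.23],[.4805,-.177,.23]]);print(g)
cv2.imwrite("pics/w1.png",cv2.resize(im,None,fx=1.4,fy=1.4,interpolation=cv2.INTER_CUBIC))
E
```

```text
time_s: 2.15
eef_pos: [0.5157, -0.1959, 0.3514]
tcp_rot: [0.657, 0.261, 0.657, -0.262]
ft_force: [0.1, -0.3, 0.5]
width: 1.001
time_s: 2.45
eef_pos: [0.5164, -0.2096, 0.3209]
tcp_rot: [0.657, 0.261, 0.658, -0.26]
ft_force: [-0.7, 0.2, 0.2]
width: 1.001
{'time_s': 2.45, 'joint_pos': [-0.3213, 0.2264, 0.7615, 1.6454, -0.1603, 1.3357, 1.2814], 'joint_velocities': [-0.0216, -0.018, -0.0152, -0.0281, -0.0014, -0.0021, 0.0026], 'eef_pos': [0.5164, -0.2096, 0.3209], 'tcp_rot': [0.6567, 0.2607, 0.658, -0.2604], 'ft_force': [-0.6819, 0.2432, 0.1838], 'wrist_torque': [0.053, -0.0417, -0.0125], 'width': 1.0013}
[[279.45681575 318.37959422]
 [279.67569294 292.56814945]
 [278.47556306 141.56113636]]
```

View pics/w1.png

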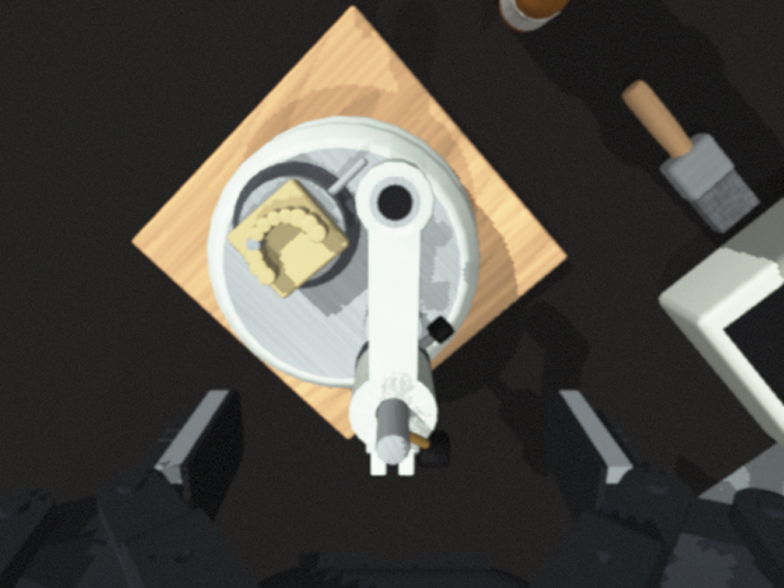

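Wrist view: column top at (280,321) in picture pixels, holder hole (282,145), pin sticking out at about (300,314), split between the lugs at the bottom.

```bash
python3 - <<'E'
from h import *
z=np.load("wrist1.npz");im=z["im"]
hsv=cv2.cvtColor(im,cv2.COLOR_BGR2HSV)
c=ray("wrist",280,321,.262);h=ray("wrist",282.1,145,.23);print("col",c,"holder",h)
d=(h-c)[:2];print("bar",np.hypot(*d),np.degrees(np.arctan2(d[1],d[0])))
# collar circle & bar edges by white mask at bar rows
for v in (180,200,220,235):
    w=np.nonzero((im[v,240:320].min(1)>190))[0]+240
    e=[ray("wrist",u,v,.23) for u in (w.min()-.5,w.max()+.5)];m=(e[0]+e[1])/2
    print(v,w.min(),w.max(),"width",np.linalg.norm(e[0]-e[1]),"mid",m[:2])
m=(hsv[...,1]>100)&(hsv[...,0]>5)&(hsv[...,0]<25);m[:300]=0;m[330:]=0;m[:,:270]=0;m[:,320:]=0
vs,us=np.nonzero(m)
q=np.array([ray("wrist",u,v,.2445)[:2] for u,v in zip(us,vs)])-c[:2]
print(len(q),np.c_[us,vs].tolist());print(np.round(np.c_[np.hypot(*q.T)*1e3,np.degrees(np.arctan2(q[:,1],q[:,0]))],1).tolist(), np.degrees(np.arctan2(*q.mean(0)[::-1])))
E
```

```text
col [ 0.55960862 -0.24974336  0.262     ] holder [ 0.48359214 -0.17680213  0.23      ]
bar 0.10535145094931758 136.18270898206333
180 263 319 width 0.0365941086067582 mid [ 0.50377008 -0.18784356]
200 263 316 width 0.035245323137425316 mid [ 0.51289099 -0.19757895]
220 245 319 width 0.0497824435180398 mid [ 0.51959844 -0.21055283]
235 240 299 width 0.04034096439545789 mid [ 0.52162328 -0.22394915]
98 [[293, 309], [293, 310], [294, 310], [295, 310], [296, 310], [293, 311], [294, 311], [295, 311], [296, 311], [297, 311], [298, 311], [293, 312], [294, 312], [295, 312], [296, 312], [297, 312], [298, 312], [299, 312], [300, 312], [293, 313], [294, 313], [295, 313], [296, 313], [297, 313], [298, 313], [299, 313], [300, 313], [301, 313], [302, 313], [293, 314], [294, 314], [295, 314], [296, 314], [297, 314], [298, 314], [299, 314], [300, 314], [301, 314], [302, 314], [303, 314], [304, 314], [305, 314], [306, 314], [294, 315], [295, 315], [296, 315], [297, 315], [298, 315], [299, 315], [300, 315], [301, 315], [302, 315], [303, 315], [304, 315], [305, 315], [306, 315], [296, 316], [297, 316],
[... 1166 characters left out ...]
.2, 19.6], [15.8, 20.7], [16.4, 21.8], [17.0, 22.7], [17.6, 23.6], [18.2, 24.5], [18.9, 25.3], [13.3, 11.2], [13.8, 12.9], [14.4, 14.4], [15.0, 15.8], [15.5, 17.1], [16.1, 18.3], [16.7, 19.4], [17.3, 20.4], [17.9, 21.4], [18.6, 22.3], [19.2, 23.1], [19.8, 23.9], [14.8, 11.9], [15.4, 13.3], [16.0, 14.7], [16.5, 15.9], [17.1, 17.1], [17.7, 18.2], [18.3, 19.2], [18.9, 20.1], [19.5, 21.0], [20.1, 21.9], [16.4, 12.4], [17.0, 13.7], [17.5, 14.9], [18.1, 16.0], [18.7, 17.1], [19.3, 18.1], [19.9, 19.0], [20.5, 19.9], [16.9, 10.2], [17.4, 11.5], [18.0, 12.8], [18.5, 14.0], [19.1, 15.1], [19.7, 16.1], [20.3, 17.1], [17.9, 9.5], [18.4, 10.8], [19.0, 12.0], [19.5, 13.2], [20.1, 14.2]] 19.441625167263314
```

```bash
python3 -m inch '[{"grip":1,"offset":[0.002,0,-0.03],"rot":[0,0,-0.6]},{"grip":1,"offset":[0.002,0,-0.06],"rot":[0,0,-0.6]},{"grip":1,"offset":[0.002,0,-0.09],"rot":[0,0,-0.6]},{"grip":1,"offset":[0.002,0,-0.11],"rot":[0,0,-0.6]},{"grip":1,"offset":[0.002,0,-0.119],"rot":[0,0,-0.6]},{"grip":1,"offset":[0.002,0,-0.119],"rot":[0,0,-0.6]},{"grip":1,"offset":[0.002,0,-0.119],"rot":[0,0,-0.6]}]'
python3 -m inch '[{"grip":0.5,"offset":[0,0,0],"rot":[0,0,0]},{"grip":0.35,"offset":[0,0,0],"rot":[0,0,0]},{"grip":0.3,"offset":[0,0,0],"rot":[0,0,0]},{"grip":0.2,"offset":[0,0,0],"rot":[0,0,0]},{"grip":0.1,"offset":[0,0,0],"rot":[0,0,0]},{"grip":0.1,"offset":[0,0,0],"rot":[0,0,0]},{"grip":0.1,"offset":[0,0,0],"rot":[0,0,0]},{"grip":0.1,"offset":[0,0,0],"rot":[0,0,0]}]' 50
python3 -c "
from h import *
s=manip.read_state(); print({k:np.round(v,4).tolist() for k,v in s.items() if k!='tau'})"
```

```text
time_s: 3.2
eef_pos: [0.5199, -0.2101, 0.2038]
tcp_rot: [0.657, 0.264, 0.655, -0.263]
ft_force: [-0.5, 0.5, -0.4]
width: 1.001
time_s: 4.0
eef_pos: [0.5186, -0.2105, 0.2027]
tcp_rot: [0.656, 0.264, 0.656, -0.264]
ft_force: [-1.9, -0.2, 4.7]
width: 0.272
{'time_s': 4.0, 'joint_pos': [-0.277, 0.3306, 0.7301, 1.8054, -0.2457, 1.0983, 1.3449], 'joint_velocities': [-0.0009, 0.0002, 0.0013, 0.001, 0.0, -0.0017, -0.0001], 'eef_pos': [0.5186, -0.2105, 0.2027], 'tcp_rot': [0.656, 0.264, 0.656, -0.2639], 'ft_force': [-1.9494, -0.2423, 4.7216], 'wrist_torque': [0.043, 0.3403, -0.021], 'width': 0.2724}
```

```bash
cat > st.py <<'E'
from h import *
from scipy.spatial.transform import Rotation as R
s=manip.read_state(); q=s["tcp_rot"]; y=R.from_quat(np.r_[q[1:],q[0]]).as_matrix()
yaw=np.degrees(np.arctan2(y[1,1],y[0,1]))+90
b=np.radians(yaw); p=s["eef_pos"]
print("t",s["time_s"],"p",np.round(p,4),"bar brg",round(yaw,2),"axis est",np.round(p[:2]-.056*np.array([np.cos(b),np.sin(b)]),4),"tilt",np.round(y[:,0],3),"F",np.round(s["ft_force"],2),"M",np.round(s["wrist_torque"],3),"w",round(float(s["width"]),3),"j",np.round(s["joint_pos"],2))
E
python3 -m inch '[{"grip":0.1,"offset":[0,0,0.002],"rot":[0,0,0]},{"grip":0.1,"offset":[0,0,0.004],"rot":[0,0,0]},{"grip":0.1,"offset":[0,0,0.006],"rot":[0,0,0]},{"grip":0.1,"offset":[0,0,0.006],"rot":[0,0,0]},{"grip":0.1,"offset":[0,0,0.006],"rot":[0,0,0]}]'; python3 st.py
```

```text
time_s: 4.5
eef_pos: [0.5186, -0.2099, 0.208]
tcp_rot: [0.656, 0.264, 0.656, -0.264]
ft_force: [0.3, 0.3, -4.4]
width: 0.273
t 4.5 p [ 0.5186 -0.2099  0.208 ] bar brg 136.19 axis est [ 0.559  -0.2487] tilt [-0.  0. -1.] F [ 0.25  0.34 -4.43] M [0.113 0.146 0.015] w 0.273 j [-0.28  0.32  0.73  1.8  -0.24  1.11  1.34]
```

```bash
python3 -c "
import numpy as np
for t in list(range(4,80,4)):
    a=np.radians(136.1+t);b=np.radians(136.1);print(t,np.round(.0562*np.array([np.cos(a)-np.cos(b),np.sin(a)-np.sin(b)]),4))"
```

```text
4 [-0.0026 -0.0029]
8 [-0.005 -0.006]
12 [-0.0072 -0.0093]
16 [-0.0092 -0.0127]
20 [-0.0109 -0.0162]
24 [-0.0123 -0.0198]
28 [-0.0136 -0.0236]
32 [-0.0145 -0.0274]
36 [-0.0152 -0.0312]
40 [-0.0156 -0.0351]
44 [-0.0157 -0.0391]
48 [-0.0156 -0.043 ]
52 [-0.0151 -0.0469]
56 [-0.0145 -0.0507]
60 [-0.0135 -0.0546]
64 [-0.0123 -0.0583]
68 [-0.0108 -0.0619]
72 [-0.0091 -0.0654]
76 [-0.0071 -0.0688]
```

```bash
python3 -m inch '[{"grip":0.1,"offset":[-0.0026,-0.0029,0],"rot":[0,0,4]},{"grip":0.1,"offset":[-0.005,-0.006,0],"rot":[0,0,8]},{"grip":0.1,"offset":[-0.0072,-0.0093,0],"rot":[0,0,12]},{"grip":0.1,"offset":[-0.0092,-0.0127,0],"rot":[0,0,16]},{"grip":0.1,"offset":[-0.0109,-0.0162,0],"rot":[0,0,20]},{"grip":0.1,"offset":[-0.0123,-0.0198,0],"rot":[0,0,24]},{"grip":0.1,"offset":[-0.0136,-0.0236,0],"rot":[0,0,28]},{"grip":0.1,"offset":[-0.0136,-0.0236,0],"rot":[0,0,28]}]'; python3 st.py
```

```text
time_s: 5.3
eef_pos: [0.5046, -0.2344, 0.2082]
tcp_rot: [0.7, 0.098, 0.7, -0.098]
ft_force: [-0.0, 0.3, -4.1]
width: 0.27
t 5.3 p [ 0.5046 -0.2344  0.2082] bar brg 164.11 axis est [ 0.5585 -0.2498] tilt [-0. -0. -1.] F [-0.03  0.3  -4.08] M [ 0.025  0.18  -0.001] w 0.27 j [-0.17  0.3   0.64  1.8  -0.2   1.1   1.84]
```

```bash
python3 -m inch '[{"grip":0.1,"offset":[-0.0009,-0.0038,0],"rot":[0,0,4]},{"grip":0.1,"offset":[-0.0016,-0.0076,0],"rot":[0,0,8]},{"grip":0.1,"offset":[-0.002,-0.0115,0],"rot":[0,0,12]},{"grip":0.1,"offset":[-0.0021,-0.0155,0],"rot":[0,0,16]},{"grip":0.1,"offset":[-0.002,-0.0194,0],"rot":[0,0,20]},{"grip":0.1,"offset":[-0.0015,-0.0233,0],"rot":[0,0,24]},{"grip":0.1,"offset":[-0.0009,-0.0271,0],"rot":[0,0,28]},{"grip":0.1,"offset":[-0.0009,-0.0271,0],"rot":[0,0,28]}]'; python3 st.py; python3 - <<'E'
from h import *
f,cx,cy,T=K("wrist");im,d=snapshot("wrist")
cv2.imwrite("pics/w2.png",cv2.resize(im[250:400,200:360],None,fx=4,fy=4,interpolation=cv2.INTER_CUBIC))
E
```

```text
time_s: 6.1
eef_pos: [0.5042, -0.2614, 0.2082]
tcp_rot: [0.703, -0.074, 0.703, 0.074]
ft_force: [-0.2, 0.4, -4.2]
width: 0.271
t 6.1 p [ 0.5042 -0.2614  0.2082] bar brg 192.06 axis est [ 0.5589 -0.2497] tilt [-0. -0. -1.] F [-0.2   0.42 -4.2 ] M [-0.02   0.155  0.041] w 0.271 j [-0.05  0.31  0.56  1.78 -0.18  1.11  2.35]
```

View pics/w2.png

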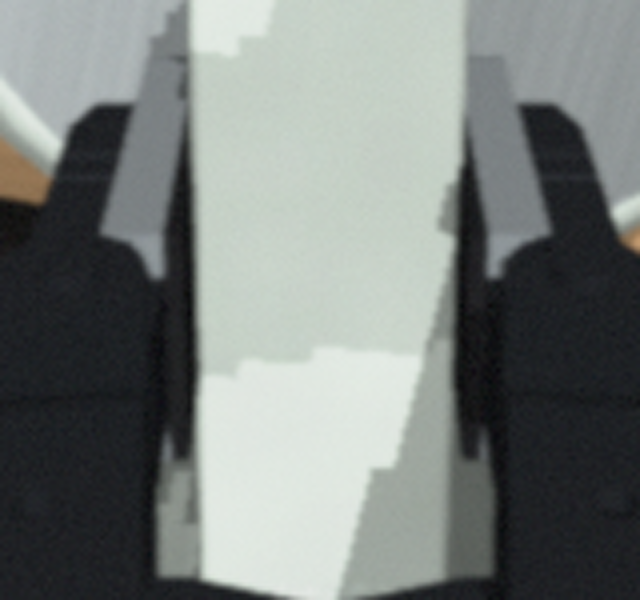

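```bash
python3 -m inch '[{"grip":0.1,"offset":[0.001,-0.003,0],"rot":[0,0,3.3]},{"grip":0.1,"offset":[0.0017,-0.0061,0],"rot":[0,0,6.5]},{"grip":0.1,"offset":[0.0017,-0.0061,0.001],"rot":[0,0,6.5]},{"grip":0.1,"offset":[0.0017,-0.0061,0.002],"rot":[0,0,6.5]},{"grip":0.1,"offset":[0.0017,-0.0061,0.003],"rot":[0,0,6.5]},{"grip":0.1,"offset":[0.0017,-0.0061,0.004],"rot":[0,0,6.5]},{"grip":0.1,"offset":[0.0017,-0.0061,0.004],"rot":[0,0,6.5]}]'; python3 st.py
python3 -m inch '[{"grip":0.1,"offset":[0,0,0.0005],"rot":[0,0,0]},{"grip":0.1,"offset":[0,0,0.0007],"rot":[0,0,0]},{"grip":0.1,"offset":[0,0,0.0007],"rot":[0,0,0]}]'; python3 st.py
```

```text
time_s: 6.85
eef_pos: [0.5061, -0.267, 0.2126]
tcp_rot: [0.698, -0.115, 0.698, 0.115]
ft_force: [0.1, -0.4, -4.1]
width: 0.271
t 6.85 p [ 0.5061 -0.267   0.2126] bar brg 198.66 axis est [ 0.5591 -0.249 ] tilt [ 0.  0. -1.] F [ 0.12 -0.42 -4.12] M [-0.103  0.099 -0.006] w 0.271 j [-0.02  0.31  0.54  1.76 -0.18  1.12  2.47]
time_s: 7.15
eef_pos: [0.5059, -0.2671, 0.2131]
tcp_rot: [0.698, -0.115, 0.698, 0.115]
ft_force: [1.3, 0.3, -3.7]
width: 0.274
t 7.15 p [ 0.5059 -0.2671  0.2131] bar brg 198.66 axis est [ 0.559  -0.2492] tilt [-0.  0. -1.] F [ 1.33  0.29 -3.7 ] M [-0.023  0.175  0.008] w 0.274 j [-0.02  0.31  0.54  1.76 -0.18  1.12  2.47]
```

```bash
for i in 1; do python3 -m inch '[{"grip":0.1,"offset":[0,0,0.0005],"rot":[0,0,0]},{"grip":0.1,"offset":[0,0,0.0007],"rot":[0,0,0]},{"grip":0.1,"offset":[0,0,0.0007],"rot":[0,0,0]}]'; done; python3 -m inch '[{"grip":0.1,"offset":[0,0,0.0005],"rot":[0,0,0]},{"grip":0.1,"offset":[0,0,0.0007],"rot":[0,0,0]},{"grip":0.1,"offset":[0,0,0.0007],"rot":[0,0,0]}]';python3 st.py
```

```text
time_s: 7.45
eef_pos: [0.506, -0.2671, 0.2138]
tcp_rot: [0.698, -0.115, 0.698, 0.115]
ft_force: [0.4, -0.1, -3.5]
width: 0.272
time_s: 7.75
eef_pos: [0.5059, -0.2671, 0.2145]
tcp_rot: [0.698, -0.115, 0.698, 0.115]
ft_force: [-0.2, -1.2, -4.0]
width: 0.271
t 7.75 p [ 0.5059 -0.2671  0.2145] bar brg 198.67 axis est [ 0.559  -0.2492] tilt [ 0.  0. -1.] F [-0.19 -1.19 -3.99] M [-0.013  0.214 -0.024] w 0.271 j [-0.02  0.31  0.54  1.76 -0.17  1.12  2.47]
```

```bash
python3 -m inch '[{"grip":0.1,"offset":[0,0,0.0007],"rot":[0,0,0]},{"grip":0.1,"offset":[0,0,0.0014],"rot":[0,0,0]},{"grip":0.1,"offset":[0,0,0.0014],"rot":[0,0,0]}]' && python3 -m inch '[{"grip":0.1,"offset":[0,0,0.0007],"rot":[0,0,0]},{"grip":0.1,"offset":[0,0,0.0014],"rot":[0,0,0]},{"grip":0.1,"offset":[0,0,0.0014],"rot":[0,0,0]}]';python3 st.py
```

```text
time_s: 8.05
eef_pos: [0.506, -0.2671, 0.216]
tcp_rot: [0.698, -0.115, 0.698, 0.115]
ft_force: [0.2, 0.0, -4.5]
width: 0.27
time_s: 8.35
eef_pos: [0.506, -0.2671, 0.2174]
tcp_rot: [0.698, -0.115, 0.698, 0.115]
ft_force: [-0.2, 0.5, -3.8]
width: 0.273
t 8.35 p [ 0.506  -0.2671  0.2174] bar brg 198.68 axis est [ 0.5591 -0.2492] tilt [ 0.  0. -1.] F [-0.22  0.46 -3.76] M [-0.049  0.202 -0.041] w 0.273 j [-0.03  0.31  0.54  1.76 -0.17  1.13  2.47]
```

```bash
python3 - <<'E'
from h import *
ims=[]
for n,(u0,v0,w,h) in (("scene",(130,190,90,100)),("side",(280,80,90,100))):
    im,d=snapshot(n); ims.append(cv2.resize(im[v0:v0+h,u0:u0+w],None,fx=4.4,fy=4.4,interpolation=cv2.INTER_CUBIC))
cv2.imwrite("pics/p3.png",np.hstack(ims))
E
```

```text
(no output)
```

View pics/p3.png

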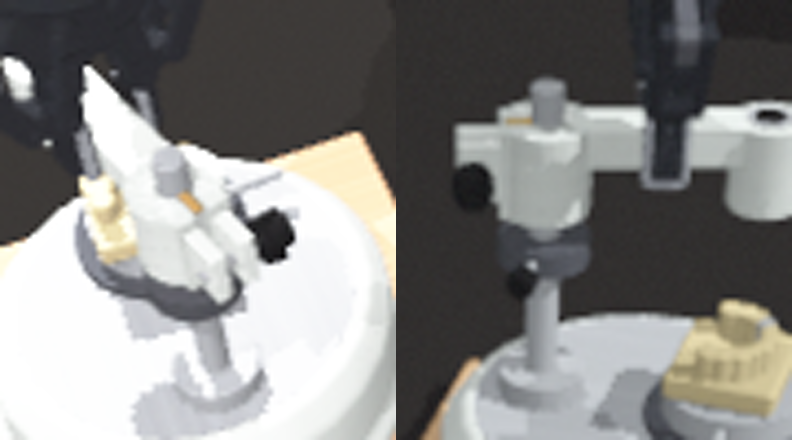

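The pin sits in line with the split (scene crop (188,200), side crop (520,120)) and there's no extra force, so I'm continuing straight up.

```bash
python3 -m inch '[{"grip":0.1,"offset":[0,0,0.001],"rot":[0,0,0]},{"grip":0.1,"offset":[0,0,0.003],"rot":[0,0,0]},{"grip":0.1,"offset":[0,0,0.005],"rot":[0,0,0]},{"grip":0.1,"offset":[0,0,0.007],"rot":[0,0,0]},{"grip":0.1,"offset":[0,0,0.009],"rot":[0,0,0]},{"grip":0.1,"offset":[0,0,0.01],"rot":[0,0,0]}]'; python3 st.py;  python3 -m inch '[{"grip":0.1,"offset":[0,0,0.002],"rot":[0,0,0]},{"grip":0.1,"offset":[0,0,0.004],"rot":[0,0,0]},{"grip":0.1,"offset":[0,0,0.007],"rot":[0,0,0]},{"grip":0.1,"offset":[0,0,0.01],"rot":[0,0,0]},{"grip":0.1,"offset":[0,0,0.013],"rot":[0,0,0]},{"grip":0.1,"offset":[0,0,0.015],"rot":[0,0,0]}]'; python3 st.py
```

```text
time_s: 9.05
eef_pos: [0.506, -0.2672, 0.2276]
tcp_rot: [0.698, -0.115, 0.698, 0.115]
ft_force: [-0.5, -0.5, -4.0]
width: 0.269
t 9.05 p [ 0.506  -0.2672  0.2276] bar brg 198.67 axis est [ 0.5591 -0.2493] tilt [ 0. -0. -1.] F [-0.52 -0.53 -3.98] M [-0.051  0.168  0.018] w 0.269 j [-0.03  0.3   0.54  1.74 -0.17  1.15  2.46]
time_s: 9.65
eef_pos: [0.5061, -0.2672, 0.2427]
tcp_rot: [0.698, -0.115, 0.698, 0.115]
ft_force: [-0.1, 0.4, -4.6]
width: 0.272
t 9.65 p [ 0.5061 -0.2672  0.2427] bar brg 198.68 axis est [ 0.5591 -0.2492] tilt [ 0. -0. -1.] F [-0.13  0.4  -4.56] M [-0.041  0.106 -0.037] w 0.272 j [-0.03  0.28  0.55  1.72 -0.16  1.18  2.45]
```

```bash
python3 -m inch '[{"grip":0.1,"offset":[0,0,0.003],"rot":[0,0,0]},{"grip":0.1,"offset":[0,0,0.006],"rot":[0,0,0]},{"grip":0.1,"offset":[0,0,0.009],"rot":[0,0,0]},{"grip":0.1,"offset":[0,0,0.012],"rot":[0,0,0]},{"grip":0.1,"offset":[0,0,0.015],"rot":[0,0,0]},{"grip":0.1,"offset":[0,0,0.018],"rot":[0,0,0]},{"grip":0.1,"offset":[0,0,0.02],"rot":[0,0,0]}]'; python3 st.py;  python3 -m inch '[{"grip":0.1,"offset":[0,0,0.003],"rot":[0,0,0]},{"grip":0.1,"offset":[0,0,0.006],"rot":[0,0,0]},{"grip":0.1,"offset":[0,0,0.01],"rot":[0,0,0]},{"grip":0.1,"offset":[0,0,0.014],"rot":[0,0,0]},{"grip":0.1,"offset":[0,0,0.018],"rot":[0,0,0]},{"grip":0.1,"offset":[0,0,0.022],"rot":[0,0,0]},{"grip":0.1,"offset":[0,0,0.026],"rot":[0,0,0]},{"grip":0.1,"offset":[0,0,0.03],"rot":[0,0,0]},{"grip":0.1,"offset":[0,0,0.035],"rot":[0,0,0]},{"grip":0.1,"offset":[0,0,0.04],"rot":[0,0,0]},{"grip":0.1,"offset":[0,0,0.045],"rot":[0,0,0]},{"grip":0.1,"offset":[0,0,0.05],"rot":[0,0,0]},{"grip":0.1,"offset":[0,0,0.05],"rot":[0,0,0]}]'; python3 st.py
```

```text
time_s: 10.35
eef_pos: [0.506, -0.2672, 0.2626]
tcp_rot: [0.698, -0.115, 0.698, 0.115]
ft_force: [0.8, -0.1, -4.4]
width: 0.273
t 10.35 p [ 0.506  -0.2672  0.2626] bar brg 198.67 axis est [ 0.5591 -0.2492] tilt [ 0. -0. -1.] F [ 0.75 -0.06 -4.35] M [-0.085  0.169  0.036] w 0.273 j [-0.04  0.27  0.55  1.7  -0.15  1.22  2.45]
time_s: 11.65
eef_pos: [0.5064, -0.2674, 0.3132]
tcp_rot: [0.698, -0.115, 0.697, 0.114]
ft_force: [1.0, -0.2, -3.9]
width: 0.266
t 11.65 p [ 0.5064 -0.2674  0.3132] bar brg 198.67 axis est [ 0.5594 -0.2495] tilt [ 0.002 -0.001 -1.   ] F [ 0.98 -0.21 -3.86] M [-0.095  0.064 -0.004] w 0.266 j [-0.05  0.23  0.56  1.62 -0.13  1.32  2.43]
```

```bash
python3 -m inch '[{"grip":0.1,"offset":[0,0.005,0.005],"rot":[0,0,0]},{"grip":0.1,"offset":[0,0.018,0.01],"rot":[0,0,0]},{"grip":0.1,"offset":[0,0.04,0.01],"rot":[0,0,-0.5]},{"grip":0.1,"offset":[-0.001,0.07,0.01],"rot":[0,0,-1]},{"grip":0.1,"offset":[-0.002,0.1,0.01],"rot":[0,0,-1.5]},{"grip":0.1,"offset":[-0.003,0.13,0.01],"rot":[0,0,-2]},{"grip":0.1,"offset":[-0.004,0.16,0.01],"rot":[0,0,-2.5]},{"grip":0.1,"offset":[-0.005,0.19,0.01],"rot":[0,0,-3]},{"grip":0.1,"offset":[-0.006,0.22,0.01],"rot":[0,0,-4]},{"grip":0.1,"offset":[-0.007,0.25,0.01],"rot":[0,0,-5]},{"grip":0.1,"offset":[-0.008,0.28,0.01],"rot":[0,0,-6]},{"grip":0.1,"offset":[-0.009,0.31,0.01],"rot":[0,0,-7]},{"grip":0.1,"offset":[-0.01,0.34,0.01],"rot":[0,0,-8]},{"grip":0.1,"offset":[-0.011,0.37,0.01],"rot":[0,0,-8.7]},{"grip":0.1,"offset":[-0.011,0.4,0.01],"rot":[0,0,-8.7]},{"grip":0.1,"offset":[-0.011,0.43,0.01],"rot":[0,0,-8.7]},{"grip":0.1,"offset":[-0.011,0.46,0.01],"rot":[0,0,-8.7]},{"grip":0.1,"offset":[-0.011,0.485,0.01],"rot":[0,0,-8.7]},{"grip":0.1,"offset":[-0.011,0.502,0.01],"rot":[0,0,-8.7]},{"grip":0.1,"offset":[-0.011,0.514,0.01],"rot":[0,0,-8.7]}]'; python3 -m inch '[{"grip":0.1,"offset":[0,0,-0.03],"rot":[0,0,0]},{"grip":0.1,"offset":[0,0,-0.07],"rot":[0,0,0]},{"grip":0.1,"offset":[0,0,-0.11],"rot":[0,0,0]},{"grip":0.1,"offset":[0,0,-0.14],"rot":[0,0,0]},{"grip":0.1,"offset":[0,0,-0.16],"rot":[0,0,0]},{"grip":0.1,"offset":[0,0,-0.17],"rot":[0,0,0]},{"grip":0.1,"offset":[0,0,-0.17],"rot":[0,0,0]}]'; python3 st.py; python3 - <<'E'
from h import *
ims=[]
for n in ("scene","side"):
    im,d=snapshot(n); np.savez(n+"2.npz",im=im,d=d); ims.append(im[120:330,260:500] if n=="scene" else im[190:420,80:400])
a=cv2.resize(ims[0],(392,343));b=cv2.resize(ims[1],(400,288));c=np.zeros((343,792,3),np.uint8);c[:,:392]=a;c[:288,392:]=b
cv2.imwrite("pics/p4.png",c)
E
```

```text
time_s: 13.65
eef_pos: [0.4941, 0.2489, 0.3223]
tcp_rot: [0.704, -0.062, 0.705, 0.062]
ft_force: [0.5, -0.8, -4.4]
width: 0.271
time_s: 14.35
eef_pos: [0.4943, 0.246, 0.1513]
tcp_rot: [0.704, -0.062, 0.705, 0.061]
ft_force: [-0.6, 1.5, -3.8]
width: 0.269
t 14.35 p [0.4943 0.246  0.1513] bar brg 189.93 axis est [0.5495 0.2557] tilt [-0.002 -0.002 -1.   ] F [-0.58  1.5  -3.8 ] M [ 0.035  0.141 -0.01 ] w 0.269 j [-0.67  0.31  0.16  1.86 -0.06  0.98  1.26]
```

View pics/p4.png

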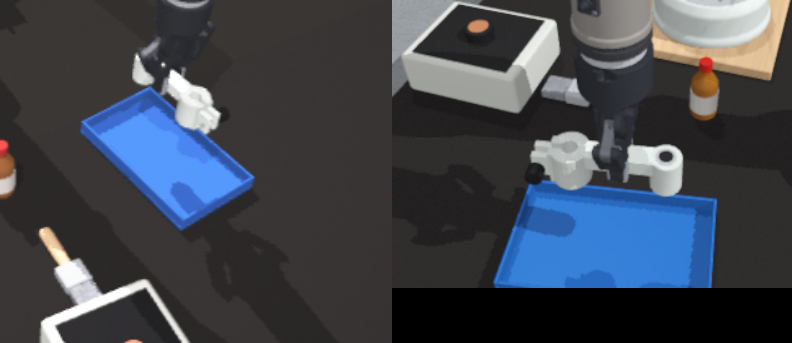

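The picture shows the arm held level above the tray, parallel to its long side; lowering.

```bash
python3 -m inch '[{"grip":0.1,"offset":[0.001,0.001,-0.02],"rot":[0,0,0]},{"grip":0.1,"offset":[0.001,0.001,-0.045],"rot":[0,0,0]},{"grip":0.1,"offset":[0.001,0.001,-0.07],"rot":[0,0,0]},{"grip":0.1,"offset":[0.001,0.001,-0.09],"rot":[0,0,0]},{"grip":0.1,"offset":[0.001,0.001,-0.105],"rot":[0,0,0]},{"grip":0.1,"offset":[0.001,0.001,-0.115],"rot":[0,0,0]},{"grip":0.1,"offset":[0.001,0.001,-0.12],"rot":[0,0,0]},{"grip":0.1,"offset":[0.001,0.001,-0.12],"rot":[0,0,0]}]';python3 st.py; python3 -m inch '[{"grip":0.1,"offset":[0,0,-0.002],"rot":[0,0,0]},{"grip":0.1,"offset":[0,0,-0.004],"rot":[0,0,0]},{"grip":0.1,"offset":[0,0,-0.006],"rot":[0,0,0]},{"grip":0.1,"offset":[0,0,-0.007],"rot":[0,0,0]},{"grip":0.1,"offset":[0,0,-0.007],"rot":[0,0,0]}]'; python3 st.py; python3 -c "
from h import *
im,d=snapshot('side');cv2.imwrite('pics/p5.png',cv2.resize(im[260:420,130:400],None,fx=2.8,fy=2.8,interpolation=cv2.INTER_CUBIC))"
```

```text
time_s: 15.25
eef_pos: [0.4964, 0.2482, 0.0326]
tcp_rot: [0.705, -0.061, 0.704, 0.062]
ft_force: [-0.4, 0.5, -3.6]
width: 0.274
t 15.25 p [0.4964 0.2482 0.0326] bar brg 189.98 axis est [0.5515 0.2579] tilt [ 0.001  0.    -1.   ] F [-0.37  0.53 -3.64] M [-0.091  0.208 -0.005] w 0.274 j [-0.65  0.47  0.14  1.95 -0.09  0.73  1.28]
time_s: 15.75
eef_pos: [0.4958, 0.2479, 0.0252]
tcp_rot: [0.704, -0.061, 0.705, 0.061]
ft_force: [-0.0, -0.4, -4.1]
width: 0.268
t 15.75 p [0.4958 0.2479 0.0252] bar brg 189.98 axis est [0.551  0.2576] tilt [-0.  0. -1.] F [-0.01 -0.36 -4.1 ] M [-0.061  0.113 -0.038] w 0.268 j [-0.65  0.48  0.13  1.95 -0.09  0.72  1.29]
```

View pics/p5.png

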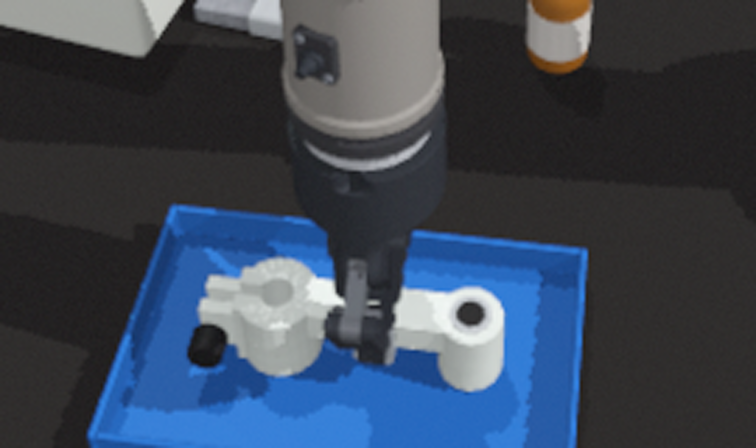

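The arm hovers a few mm above the tray floor, well inside the walls. Lowering in 1 mm steps to touch-down.

```bash
python3 -m inch '[{"grip":0.1,"offset":[0,0,-0.001],"rot":[0,0,0]},{"grip":0.1,"offset":[0,0,-0.002],"rot":[0,0,0]},{"grip":0.1,"offset":[0,0,-0.002],"rot":[0,0,0]}]';python3 -m inch '[{"grip":0.1,"offset":[0,0,-0.0005],"rot":[0,0,0]},{"grip":0.1,"offset":[0,0,-0.001],"rot":[0,0,0]},{"grip":0.1,"offset":[0,0,-0.001],"rot":[0,0,0]}]';python3 -m inch '[{"grip":0.1,"offset":[0,0,-0.0005],"rot":[0,0,0]},{"grip":0.1,"offset":[0,0,-0.0005],"rot":[0,0,0]}]'; python3 st.py
```

```text
time_s: 16.1
eef_pos: [0.4958, 0.2478, 0.0231]
tcp_rot: [0.704, -0.061, 0.705, 0.061]
ft_force: [0.2, 0.6, -4.6]
width: 0.273
time_s: 16.4
eef_pos: [0.4959, 0.2479, 0.0222]
tcp_rot: [0.704, -0.061, 0.704, 0.061]
ft_force: [-1.1, 0.8, -3.9]
width: 0.272
time_s: 16.6
eef_pos: [0.496, 0.2479, 0.022]
tcp_rot: [0.704, -0.061, 0.704, 0.062]
ft_force: [0.3, -0.4, -0.7]
width: 0.27
t 16.6 p [0.496  0.2479 0.022 ] bar brg 189.97 axis est [0.5511 0.2576] tilt [-0.  0. -1.] F [ 0.33 -0.36 -0.68] M [-0.101  0.373  0.01 ] w 0.27 j [-0.65  0.48  0.13  1.95 -0.09  0.71  1.29]
```

```bash
python3 -m inch '[{"grip":0.1,"offset":[0,0,-0.0003],"rot":[0,0,0]},{"grip":0.1,"offset":[0,0,-0.0003],"rot":[0,0,0]}]';python3 st.py
```

```text
time_s: 16.8
eef_pos: [0.496, 0.2479, 0.022]
tcp_rot: [0.704, -0.061, 0.704, 0.061]
ft_force: [-2.9, -1.7, 3.5]
width: 0.269
t 16.8 p [0.496  0.2479 0.022 ] bar brg 189.96 axis est [0.5511 0.2576] tilt [-0.  0. -1.] F [-2.86 -1.68  3.55] M [-0.239  0.693 -0.004] w 0.269 j [-0.65  0.48  0.13  1.95 -0.09  0.71  1.29]
```

```bash
python3 -m inch '[{"grip":0.28,"offset":[0,0,0],"rot":[0,0,0]},{"grip":0.31,"offset":[0,0,0],"rot":[0,0,0]},{"grip":0.36,"offset":[0,0,0],"rot":[0,0,0]},{"grip":0.45,"offset":[0,0,0],"rot":[0,0,0]},{"grip":0.6,"offset":[0,0,0],"rot":[0,0,0]},{"grip":0.6,"offset":[0,0,0],"rot":[0,0,0]}]' 20;python3 st.py
python3 -m inch '[{"grip":0.6,"offset":[0,0,0.01],"rot":[0,0,0]},{"grip":0.6,"offset":[0,0,0.03],"rot":[0,0,0]},{"grip":0.6,"offset":[0,0,0.06],"rot":[0,0,0]},{"grip":0.6,"offset":[0,0,0.1],"rot":[0,0,0]},{"grip":0.6,"offset":[0,0,0.14],"rot":[0,0,0]},{"grip":0.6,"offset":[0,0,0.18],"rot":[0,0,0]},{"grip":0.6,"offset":[0,0,0.22],"rot":[0,0,0]},{"grip":0.6,"offset":[-0.03,0.02,0.25],"rot":[0,0,0]},{"grip":0.6,"offset":[-0.06,0.04,0.26],"rot":[0,0,0]},{"grip":0.6,"offset":[-0.06,0.04,0.26],"rot":[0,0,0]},{"grip":0.6,"offset":[-0.06,0.04,0.26],"rot":[0,0,0]}]'; python3 st.py
python3 - <<'E'
from h import *
ims=[]
D={}
for n in ("scene","side","wrist"):
    im,d=snapshot(n);P=cloud(n,d);D[n]=im
    if n!="scene":
        o=np.array([.5511,.2576]);b=np.radians(189.97);e=np.array([np.cos(b),np.sin(b)])
        for nm,r in(("collar",.014),("bar",.056),("holder",.118)):
            c=o+e*r
            w=(d>0)&(np.hypot(P[...,0]-c[0],P[...,1]-c[1])<.012)&(P[...,2]>.03);q=P[w];print(n,nm,len(q),"top z (want .049)",np.round(np.percentile(q[:,2],[50,90]),4) if len(q) else "")
c=np.zeros((600,800,3),np.uint8)
c[:300,:400]=cv2.resize(D["scene"],(400,300));c[:300,400:]=cv2.resize(D["side"],(400,300));c[300:,:400]=cv2.resize(D["wrist"],(400,300))
c[300:,400:]=cv2.resize(D["side"][300:420,150:350],(400,300))
cv2.imwrite("pics/p6.png",c)
E
```

```text
time_s: 17.4
eef_pos: [0.4961, 0.248, 0.0215]
tcp_rot: [0.705, -0.061, 0.704, 0.062]
ft_force: [-0.6, 0.4, 0.5]
width: 0.601
t 17.4 p [0.4961 0.248  0.0215] bar brg 189.97 axis est [0.5512 0.2577] tilt [ 0.  0. -1.] F [-0.57  0.4   0.45] M [0.012 0.013 0.028] w 0.601 j [-0.65  0.48  0.13  1.95 -0.09  0.71  1.29]
time_s: 18.5
eef_pos: [0.4355, 0.2883, 0.2824]
tcp_rot: [0.705, -0.062, 0.704, 0.062]
ft_force: [0.7, -0.7, -0.5]
width: 0.602
t 18.5 p [0.4355 0.2883 0.2824] bar brg 190.09 axis est [0.4906 0.2981] tilt [ 0.001  0.001 -1.   ] F [ 0.71 -0.69 -0.51] M [-0.057 -0.027 -0.039] w 0.602 j [-0.78  0.13  0.12  1.77 -0.02  1.24  1.1 ]
side collar 138 top z (want .049) [0.049  0.0505]
side bar 183 top z (want .049) [0.049  0.0503]
side holder 174 top z (want .049) [0.0494 0.051 ]
wrist collar 295 top z (want .049) [0.0478 0.0487]
wrist bar 381 top z (want .049) [0.0479 0.0489]
wrist holder 8278 top z (want .049) [0.3413 0.3578]
```

View pics/p6.png

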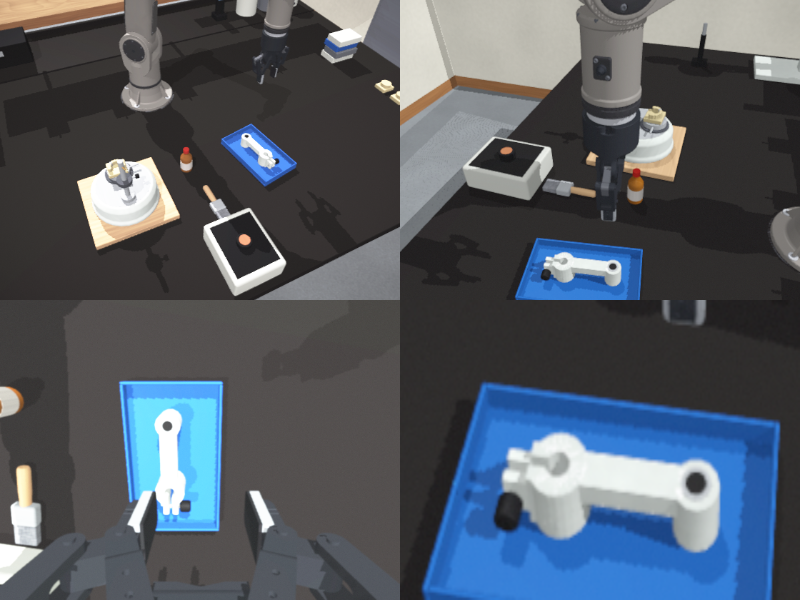

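The arm stands flat in the tray (tops level at about 49 mm), the gripper is clear, and the cast, bottle and brush look untouched.

```bash
python3 -c "
from cell import manip
print(manip.hand_in())"
```

```text
the job is handed in; nothing more can be done
None
```

The tool arm is off the column and standing flat inside the blue tray. I handed the job in at about 18.6 s on the robot's clock, and the hand-in gives no verdict.

- **Removal:** I gripped the bar, raised the arm about 5 mm and swung it 62.5° anticlockwise to the pin bearing I had measured. Feeling upward in 0.7 mm steps, the pin entered the split at the first bearing tried. The force read only the arm's weight, about 4 N, the whole way up and off.
- **Placing:** The arm touched down on the tray floor with forces under 5 N. A small tilting moment (about 0.7 N m) showed at the wrist and disappeared when the gripper opened.
- **Last checks:** The side camera puts the tops of the collar, bar and holder at 49.0, 49.0 and 49.4 mm, against 49 mm expected. The wrist camera reads about 1 mm lower, within its calibration error. Its holder reading was useless because it picked up the gripper's own fingers.
- **Surroundings:** The cast, bottle and brush look unmoved in the pictures; I did not measure their positions again. The gripper is about 0.26 m above the tray, touching nothing.

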